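# Cover the pot, then hold the square in the wind-guard corner

### The arm

A 6-joint arm with a two-finger parallel gripper is mounted at the origin on the work surface. World frame = base frame: x ahead of the robot, y to its left, z up, the work surface at z = 0. Lengths are in mm, angles in rad, forces in N, time in s.
With the tool pointing down it reaches from about 400 to 925 mm from the base axis. Payload 12.5 kg.
Tool frame: the origin (TCP) lies at the very end of the fingers, on their centre line; the grasp point (between the pads) lies 19 mm behind it; z points along the fingers, y is the line along which they close (so a half turn about z gives the same grasp; the last joint's range is limited). The gripper opens to 95 mm and grips with 3 to 60 N. Pads are 20 mm wide; open, the fingers measure 119 mm over their backs; the gripper's body (75 mm by 180 mm) begins 59 mm behind the grasp point.
Start: joints at [1.065, 0.491, 1.559, -0, 1.092, -0.106], TCP at [243.257, 575.737, 214.661] pointing down, gripper open.
Joint ranges: [-3.1, 3.1], [-0.84, 2.19], [0.05, 2.79], [-1.13, 4.28], [0.06, 2.93], [-2.69, 2.69]. Speed limits (rad/s): [2.22, 2.22, 2.79, 3.14, 3.14, 3.14].

### API

Orientations are given as [roll, pitch, yaw] about the fixed x, y, z axes, in that order (R = Rz(yaw) Ry(pitch) Rx(roll)).
In Python, from cell import env gives the robot as it stands.
- The arm moves only by the shell command python3 steer.py 'ROWS'. ROWS is 1 to 5 rows, one to a line, with the numbers parted by spaces; each row has 5 numbers: dx, dy, dz in units of 25 mm, then a turn about the tool's z in units of 0.1 rad, then the opening from 0.0 (shut) to 1.0 (fully open); each row is the pose to reach, as a shift and turn from the pose commanded when the command began, along the tool's axes at that moment; what a row does not reach only later rows make up. A row lasts 1/12 s, in which the tool goes at most 41.7 mm and 0.125 rad, less where a joint would pass 70% of its speed; a pose out of reach is approached as far as the arm can. The fingers move at their own pace and stop on an object; the grip force is fixed at half the most. Time passes only in rows, so rows that do not move let the fingers close. It prints the time, the measured TCP pose, the force, the opening and the grip force at its end. Input that does not fit is refused with a message, and nothing moves.
- env.state(): the state, without advancing time (a new reading comes with each control period).
- env.read_camera(name): name is "scene" or "side" or "wrist"; returns (picture, depth): 400x640x3 uint8, red, green, blue; 400x640 float32, mm along the optical axis (not along the pixel's ray), 0 where there is no reading.
- env.camera_info(name): a dict with "vertical_fov" (degrees; the focal length in pixels is half the picture's height over the tangent of half this angle, whatever the lens; pixels are square), "cx", "cy" (the principal point, pixels), "origin" and "attitude" of the camera in the world. Camera axes: x right, y down, z forward; pixel columns grow to the right and rows downward; lengths in mm; the calibration is good to about 2 mm. A picture is of the moment at which its call begins: read the wrist's pose just before it. camera_info takes no time and is no camera call; for the wrist camera it gives the pose at the moment of the call.
- env.job_done(): hands the job in; it is judged then, once.
The state is a dict: "t": time; "joints": joint angles; "qvel": joint speeds; "tau": joint torques, N m; "eef_pos": TCP position; "tcp_rot": TCP orientation; "ft_force": force on the tool from outside, world axes, zero at the start; "moment": the same for the moment, N m; "opening": opening from 0.0 (shut) to 1.0 (fully open); "grip_force": force on a finger pad.
Only numpy, scipy, OpenCV 4.12 (cv2) and the standard library are available. Lean on these libraries where they do the work, as an engineer would, in place of code of your own. Each camera call takes 0.05 s, during which the arm holds its last target. There are 200 camera calls.

### The job

A screw is about to be driven into the corner of the wooden wind-guard frame, so first set the red lid on the pot, seated level on its rim and without dropping it, and let go, so that no wood chips fall in. Then pick up the carpenter's square and, keeping it upright and in line with the frame, press it into the frame's inside corner until its underside lies on the sill, about midway across it, and the back of its blade lies against the post, and finish still gripping it and pushing it lightly but steadily against both. Leave the pot in its place and do not disturb the sauce bottle, the spray bottle or the trays.

Things in the scene. Friction and masses are not known exactly. Their poses are not given: they have to be found in the camera images.
- lid: Loose round red metal lid, 200 g (+-30%), lying knob up. Origin at the centre of its lowest face, z up. Above it: locating plug, diameter 105 mm (lowest 4 mm tapered to 96), height 0 to 7 mm, which enters the pot's mouth; red disc, diameter 132, 7 to 12 mm; black round knob on the axis, diameter 28, 12 to 40 mm. Lid and pot are round: yaw does not matter.
- seat (a point): Point on the lid's axis at the underside of its red disc, 7 mm above the lid's origin: seated, it coincides with point rim.
- pot: Loose open aluminium pot, empty, about 900 g, 120 mm outside diameter, 80 mm tall, wall 4 mm (mouth 112 mm inside), no handles. Origin at the centre of its underside.
- rim (a point): Centre of the pot's mouth, level with the top of the rim, 80 mm above the table.
- square: Loose carpenter's square, 220 g (+-30%), standing on its stock. Origin: centre of the stock's underside, z up. Stock: dark wood bar, x -14 to 14, y -80 to 80, z 0 to 34 mm, brass at the -y end; grip it across x from above. Blade: aluminium strip 6 mm thick (x), y 50 to 80, rising to z 150 mm, back edge flush with the stock's +y end. Centre of mass about 20 mm from the origin towards the blade.
- heel (a point): Outer corner of the square: underside of the stock at its blade end, at (0, 80, 0) mm in the square's frame.
- toe (a point): Underside of the stock at its other end, at (0, -80, 0) mm in the square's frame.
- blade_tip (a point): Top of the blade's back edge, at (0, 80, 150) mm in the square's frame.
- frame: Fixed corner of a pale wood frame. Origin on the table below the inside corner, midway across the sill; z up. Sill: bar lying on the table, x -30 to 30 mm, top at z 40, running 240 mm from the corner towards -y. Post: x -30 to 30, y 0 to 50, top at z 200; its face at y 0 is upright. The square fits with its axes parallel to these, blade (+y) end to the post.
- corner (a point): The inside corner line, midway across the sill: where the sill's top meets the post's face (0, 0, 40 mm in the frame's frame; same axes). The square's heel belongs here. Both faces are rigid; the square slides on them with friction of about 0.6 (+-20%).
- sauce_bottle: Red squeeze bottle, 64 mm diameter, 175 mm tall, origin under its centre. Bystander.
- spray_bottle: Orange spray bottle with black head, 68 mm diameter, 151 mm tall, origin under its centre. Bystander.
- trays: Stack of white trays, 125 by 175 mm, 42 mm tall, origin under its centre. Bystander.

How it is judged (in metres and radians):
On the way, in this order (a step that is already met when the one before it is completed fails the run):
1. the lid sits seated and level on the pot's rim, let go (horizontal distance between seat and rim below 0.006 m and z of seat in the frame of rim between -0.003 and 0.003 m and angle between each of lid, pot's own z axis and vertical below 0.04 rad and contact force between the fingers and lid below 0.1 N and linear speed of lid below 0.03 m/s), for 0.3 s.
2. the square is gripped and pressed against both sill and post (y of heel in the frame of corner between -0.003 and 0.003 m and y of blade_tip in the frame of corner above -0.003 m and z of heel in the frame of corner between -0.003 and 0.003 m and z of toe in the frame of corner below 0.003 m and x of heel in the frame of corner between -0.017 and 0.017 m and angle between the y axis of square and the y axis of frame, either way round below 0.06 rad and angle between square's own z axis and vertical below 0.04 rad and contact force between square and frame_c1 above 1.5 N and contact force between square and frame_c0 above 1.5 N and contact force between the fingers and square above 5 N and linear speed of square below 0.02 m/s), for 0.3 s.
At the end, for the whole second after the job is handed in: Ends holding: square gripped, still, pressed over 1.5 N on sill and on post; heel, toe, blade tip within 3 mm of those faces, upright 0.04 rad, in line 0.06 rad, within 17 mm of mid-sill. Lid let go, seated level: axis 6 mm, height 3 mm, tilt 0.04 rad; pot within 30 mm of its start (all of step 1 and all of step 2 and distance of pot from where it was at the start of the episode below 0.03 m); the arm keeps its last pose, push and grip.
It fails at once if a bystander (sauce bottle, spray bottle, trays) is shifted by more than 20 mm or tipped (distance of any of sauce_bottle, spray_bottle, trays from where it was at the start of the episode above 0.02 m or angle between any of sauce_bottle, spray_bottle, trays's own z axis and vertical above 0.3 rad).
It fails at once if the pot is shifted by more than 30 mm (distance of pot from where it was at the start of the episode above 0.03 m).
It fails at once if the lid is dropped (falls free by more than about a centimetre) (linear speed of lid above 0.45 m/s and contact force between the fingers and lid below 0.05 N).
It fails at once if the square is forced into the corner with more than 45 N (contact force between square and frame_c1 above 45 N or contact force between square and frame_c0 above 45 N).
It also fails if it takes over 64 s, if anything falls off the work surface, if the arm or the gripper's body presses on something with over 40 N, if the wrist force passes 120 N, or if a joint passes its speed limit or range.

## Working session

There is one attempt and no reset: what is moved stays moved. The work goes in short steps, Python scripts to look and compute and a shell command to move; the robot and the scene stay as the last step left them, time stands still between calls to the robot, and variables do not carry over. Pictures are saved under pics/ and viewed, at most 10 in all, crops included, and the job is handed in when it is done.

```bash
ls; mkdir -p pics
cat > h.py <<'E'
import numpy as np, cv2
from scipy.spatial.transform import Rotation as R
from cell import env
def cam(n):
    i=env.camera_info(n); im,d=env.read_camera(n); return i,im,d
def cloud(i,d):
    h,w=d.shape; f=h/2/np.tan(np.radians(i["vertical_fov"])/2)
    v,u=np.mgrid[:h,:w]
    p=np.stack([(u-i["cx"])*d/f,(v-i["cy"])*d/f,d],-1)
    a=np.array(i["attitude"],float)
    M=a if a.shape==(3,3) else R.from_euler("xyz",a).as_matrix()
    return p@M.T+np.array(i["origin"])
E
python3 - <<'E'
from h import *
print(env.state())
for n in("scene","side","wrist"):
    i,im,d=cam(n);print(n,i);cv2.imwrite(f"pics/{n}0.png",im[:,:,::-1]);np.savez(f"{n}0.npz",im=im,d=d,P=cloud(i,d))
E
```

```text
cell.py
pics
steer.py
{'t': 0.0, 'joints': array([ 1.06543638e+00,  4.91561720e-01,  1.55942634e+00, -1.25721403e-05,
        1.09169346e+00, -1.05612629e-01]), 'qvel': array([-0.00083246, -0.00109574,  0.00017498,  0.00144905, -0.00076472,
        0.00057489]), 'tau': array([ 1.07545438e-03, -6.12640715e+01, -2.58184147e+01,  6.92968885e-02,
        4.81116876e-02, -1.19804708e-04]), 'eef_pos': array([243.11765206, 575.5258665 , 214.06836194]), 'tcp_rot': array([-3.14050867e+00, -1.03696635e-04,  2.74185108e+00]), 'ft_force': array([-0.4312703 ,  0.27203805,  0.40442399]), 'moment': array([ 0.0056759 , -0.05365206, -0.01076786]), 'grip_force': 0.0, 'opening': 1.0010123618511422}
scene {'vertical_fov': 42.782868727959766, 'cx': 322.9221423563924, 'cy': 204.86096049981074, 'origin': array([ 1125.389238 , -1092.5193691,   997.3759826]), 'attitude': array([-2.18697284, -0.02045737,  0.50603025])}
side {'vertical_fov': 42.217543349438046, 'cx': 316.9740897680831, 'cy': 208.26404663435991, 'origin': array([-464.3858832 , 1053.72009821, 1216.41090649]), 'attitude': array([-2.22839083, -0.01132533, -2.37127676])}
wrist {'vertical_fov': 62.138762528003376, 'cx': 317.4288965488897, 'cy': 202.60820479441102, 'origin': array([175.15593855, 605.61752796, 385.0011039 ]), 'attitude': array([2.86852665e+00, 1.18675642e-03, 1.17024486e+00])}
```

View pics/scene0.png

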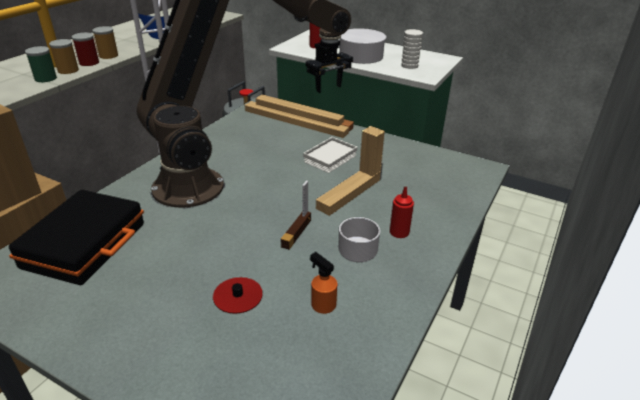

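View pics/side0.png

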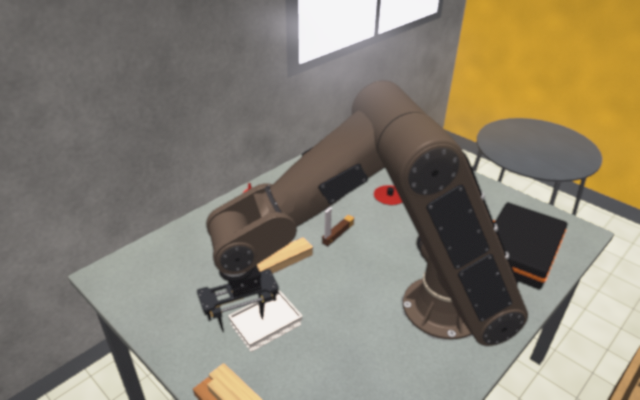

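The scene view shows the lid at (238,294), the pot at (359,238), and the square with its stock at (297,230) and blade tip at (305,183). The frame's sill is at (345,192) and its post at (372,150), with the sauce bottle at (402,213), the spray bottle at (323,285) and the trays at (330,153). In the side view the arm hides the pot; the lid (388,195) and the square (338,230) are visible.

Run:
```python
from h import *
z=np.load("scene0.npz");P=z["P"];im=z["im"];d=z["d"]
def st(n,u0,v0,u1,v1,zl,zh,rect=False):
    p=P[v0:v1,u0:u1].reshape(-1,3);p=p[(d[v0:v1,u0:u1].ravel()>0)&(p[:,2]>zl)&(p[:,2]<zh)]
    print(n,len(p),"med",np.median(p,0).round(1),"min",np.percentile(p,2,0).round(),"max",np.percentile(p,98,0).round())
    r=cv2.minAreaRect(p[:,:2].astype(np.float32));c,rr=cv2.minEnclosingCircle(p[:,:2].astype(np.float32))
    print("   rect",np.round(r[0],1),np.round(r[1],1),round(r[2],1)," circ",np.round(c,1),round(rr,1))
st("table",150,320,250,380,-50,50)
st("lid disc",205,270,270,318,7,20); st("knob",225,278,250,300,30,60)
st("pot rim",330,210,388,265,74,95)
st("stock",275,205,316,250,27,45);st("blade",295,175,315,205,60,170)
st("sill",310,165,385,215,33,50);st("post top",355,120,390,140,190,215);st("post",355,120,390,180,60,215)
st("sauce",385,180,420,245,20,200);st("spray",305,250,345,315,15,200);st("tray",300,130,360,175,25,60)
```

```text
table 5979 med [ 497.8 -528.1    2. ] min [ 362. -626.   -2.] max [ 623. -420.    6.]
   rect [ 488.8 -527.7] [267.8 182. ] 30.2  circ [ 488.6 -527.5] 161.0
lid disc 1313 med [ 477.  -349.6   14. ] min [ 411. -404.    9.] max [ 532. -282.   18.]
   rect [ 473.2 -327.8] [149.2 172.7] 31.7  circ [ 476.2 -330.4] 109.3
knob 92 med [ 473.3 -346.    40.7] min [ 459. -355.   31.] max [ 485. -331.   46.]
   rect [ 472.1 -342. ] [28.5 28.2] 87.3  circ [ 472.8 -344.1] 16.9
pot rim 258 med [664.1 -11.4  79.9] min [606. -64.  74.] max [722.  53.  85.]
   rect [663.4  -5.6] [119.3 122.6] 8.4  circ [665.   -5.2] 63.5
stock 357 med [466.2 -39.5  35.8] min [ 446. -110.   28.] max [484.  46.  41.]
   rect [463.6 -30.3] [ 32.6 168.1] 5.4  circ [469.2 -29.8] 84.1
blade 138 med [458.   31.5 114.8] min [453.  19.  71.] max [461.  53. 152.]
   rect [457.5  35.2] [10.  37.9] 2.6  circ [456.1  35.1] 19.0
sill 860 med [504.3 223.5  41.9] min [456. 107.  34.] max [559. 372.  48.]
   rect [512.6 229.4] [213.3 297.4] 20.9  circ [506.5 226.9] 179.0
post top 182 med [531.1 359.7 201. ] min [498. 339. 191.] max [561. 393. 206.]
   rect [527.7 367.2] [58.1 65.7] 80.3  circ [527.9 366.2] 37.2
post 909 med [537.2 348.3 143.8] min [496. 335.  64.] max [562. 389. 205.]
   rect [528.2 366.9] [64.3 67.8] 78.3  circ [532.8 365.2] 41.9
sauce 812 med [745.4 117.1  94.4] min [712. 105.  23.] max [770. 149. 163.]
   rect [740.5 130.6] [63.9 59.7] 11.8  circ [741.7 133.3] 34.3
spray 1182 med [ 689.1 -264.1   86.2] min [ 641. -285.   19.] max [ 716. -226.  154.]
   rect [ 649.6 -171.1] [ 72.7 247.3] 20.5  circ [ 659.9 -167.2] 123.9
tray 985 med [332.9 429.5  32.6] min [265. 332.  26.] max [490. 600.  47.]
   rect [330.4 437.3] [204.4 378.7] 29.2  circ [368.1 457.5] 193.4
```

View pics/wrist0.png

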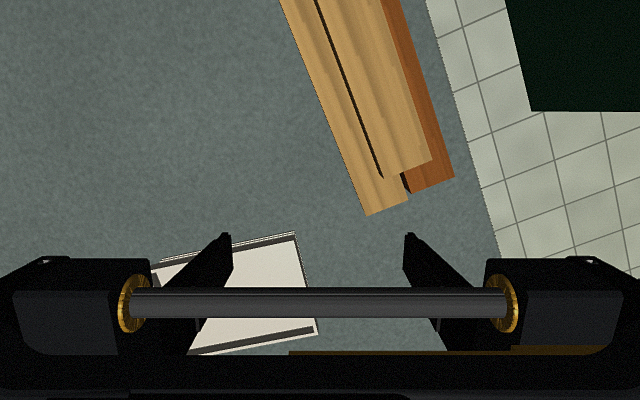

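The wrist view shows only the trays (250,300) and some background planks. I'll fly towards the square and then the lid, turning to yaw π/2.

```bash
cat >> h.py <<'E'
def to(x,y,z,yaw=None):
    s=env.state(); M=R.from_euler("xyz",s["tcp_rot"]); y0=s["tcp_rot"][2]
    t=0 if yaw is None else -((yaw-y0+np.pi)%(2*np.pi)-np.pi)
    print("tool delta",M.inv().apply(np.array([x,y,z])-s["eef_pos"]).round(1),"turn",round(t,3))
E
python3 -c "
from h import *
to(400,380,270,1.571)"
```

```text
tool delta [-220.6 -119.1  -55.7] turn 1.171
```

The rows are not in the units I measure in: shifts go in units of 25 mm and turns go in units of 0.1 rad. I convert before sending: -203 mm is -8.12, -162 mm is -6.48, 0.6 rad is 6.

```bash
python3 steer.py '-1.64 -0.88 -0.44 1.2 1
-3.24 -1.76 -0.88 2.4 1
-4.88 -2.64 -1.32 3.6 1
-6.48 -3.52 -1.76 4.8 1
-8.12 -4.4 -2.24 6 1'; python3 -c "
from h import *
to(450,150,270,1.571)"
```

```text
t: 0.57
eef_pos: [370.3, 415.9, 263.7]
tcp_rot: [-3.141, 0.0, 2.136]
ft_force: [0.4, 0.5, -0.3]
opening: 1.003
grip_force: 0.0
tool delta [-267.2  -75.2   -6.2] turn 0.565
```

To row units: -200 mm is -8, -160 mm is -6.4, 0.57 rad is 5.7.

```bash
python3 steer.py '-1.6 -0.4 0 1.2 1
-3.2 -0.8 0 2.4 1
-4.8 -1.2 0 3.6 1
-6.4 -1.6 0 4.8 1
-8 -2 0 5.7 1'; python3 -c "
from h import *
to(470,0,270,1.571);to(500,-120,270,1.571)"
```

```text
t: 0.98
eef_pos: [435.8, 220.3, 263.5]
tcp_rot: [3.142, -0.0, 1.566]
ft_force: [0.5, 0.4, -0.1]
opening: 1.004
grip_force: 0.0
tool delta [-220.1   35.3   -6.5] turn -0.005
tool delta [-340.    65.9   -6.5] turn -0.005
```

```bash
python3 -c "
from h import *
i,im,d=cam('wrist');np.savez('w1.npz',im=im,d=d,P=cloud(i,d));cv2.imwrite('pics/w1.png',im[:,:,::-1])"
python3 steer.py '-1.6 0.24 0 0 1
-3.2 0.48 0 0 1
-4.8 0.72 0 0 1
-6.4 0.96 0 0 1
-8 1.2 0 0 1'; python3 steer.py '-0.8 0.08 0 0 1
-1.2 0.16 0 0 1
-1.2 0.16 0 0 1'
python3 -c "
from h import *
i,im,d=cam('wrist');np.savez('w2.npz',im=im,d=d,P=cloud(i,d));cv2.imwrite('pics/w2.png',im[:,:,::-1])
a=cv2.imread('pics/w1.png');cv2.imwrite('pics/w12.png',cv2.resize(np.vstack([a,cv2.imread('pics/w2.png')]),(480,600)))"
```

```text
t: 1.45
eef_pos: [465.7, 20.4, 263.5]
tcp_rot: [3.142, -0.0, 1.572]
ft_force: [0.4, -0.2, 0.1]
opening: 1.001
grip_force: 0.0
t: 1.7
eef_pos: [470.2, -9.1, 263.3]
tcp_rot: [-3.141, -0.0, 1.569]
ft_force: [-0.5, -0.7, -0.3]
opening: 1.0
grip_force: 0.0
```

View pics/w12.png

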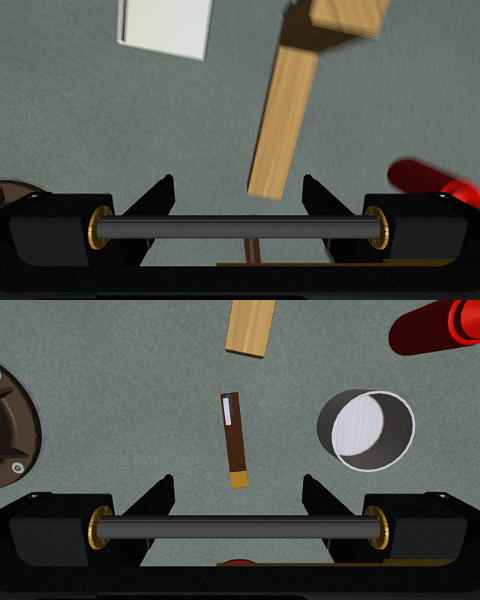

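The top panel (w1) shows the sill from (265,195) to the post at (315,45). The bottom panel (w2) shows the square, with its brass end at (239,480) and blade at (228,410), and the pot at (372,430).

```bash
cat >> h.py <<'E'
def sel(P,d,im,u0,v0,u1,v1,zl,zh,name="",cf=None):
    m=np.zeros(d.shape,bool);m[v0:v1,u0:u1]=1
    m&=(d>0)&(P[...,2]>zl)&(P[...,2]<zh)
    if cf is not None:m&=cf(im.astype(int))
    n,l,s,_=cv2.connectedComponentsWithStats(m.astype(np.uint8)); k=1+np.argmax(s[1:,4]); m=l==k
    p=P[m]; r=cv2.minAreaRect(p[:,:2].astype(np.float32));b=cv2.boxPoints(r)
    print(name,len(p),"z",np.median(p[:,2]).round(1),"ctr",np.round(r[0],1),"size",np.round(r[1],1),"ang",round(r[2],2),"box",b.round(1).tolist(),"circ",np.round(cv2.minEnclosingCircle(p[:,:2].astype(np.float32))[0],1))
    return p
E
python3 - <<'E'
from h import *
z=np.load("w1.npz");a=(z["P"],z["d"],z["im"])
sel(*a,300,0,450,275,35,45,"sill");sel(*a,360,0,540,80,190,210,"posttop")
sel(*a,150,0,290,90,20,60,"tray")
z=np.load("w2.npz");a=(z["P"],z["d"],z["im"])
sel(*a,285,120,340,260,28,40,"stock");sel(*a,285,120,340,200,145,155,"bladetop")
sel(*a,410,100,560,240,74,86,"rim");sel(*a,290,0,370,80,35,45,"sillend")
print(np.median(z["P"][300//2:200,50:250].reshape(-1,3)[:,2]))
E
```

```text
sill 10092 z 40.8 ctr [505.  231.1] size [248.4  60.6] ang 79.12 box [[451.79998779296875, 114.80000305175781], [511.29998779296875, 103.4000015258789], [558.2000122070312, 347.29998779296875], [498.70001220703125, 358.70001220703125]] circ [504.7 231.6]
posttop 3473 z 200.6 ctr [528.8 356. ] size [24.  60.6] ang 79.47 box [[496.79998779296875, 349.70001220703125], [556.4000244140625, 338.6000061035156], [560.7000122070312, 362.20001220703125], [501.20001220703125, 373.29998779296875]] circ [528.9 356.6]
tray 8153 z 28.9 ctr [329.7 382.8] size [ 80.1 125.9] ang 79.74 box [[260.6000061035156, 354.6000061035156], [384.5, 332.20001220703125], [398.79998779296875, 411.0], [274.8999938964844, 433.3999938964844]] circ [329.8 382.9]
stock 2448 z 34.8 ctr [466.1 -29.8] size [ 28.4 160.5] ang 5.97 box [[443.70001220703125, 48.5], [460.29998779296875, -111.0999984741211], [488.6000061035156, -108.19999694824219], [471.8999938964844, 51.5]] circ [464.8 -29.9]
bladetop 265 z 150.7 ctr [459.4  35.2] size [ 6. 30.] ang 5.75 box [[454.79998779296875, 49.79999923706055], [457.8999938964844, 19.899999618530273], [463.8999938964844, 20.5], [460.8999938964844, 50.400001525878906]] circ [459.4  35.2]
rim 1849 z 80.1 ctr [666.4  -3.5] size [118.8 119.6] ang 71.51 box [[590.7999877929688, -40.900001525878906], [704.2999877929688, -78.80000305175781], [742.0, 33.900001525878906], [628.5, 71.80000305175781]] circ [666.6  -3.5]
sillend 4005 z 40.7 ctr [488.8 146.2] size [76.2 60. ] ang 79.07 box [[452.1000061035156, 114.5], [511.0, 103.19999694824219], [525.4000244140625, 178.0], [466.6000061035156, 189.3000030517578]] circ [488.8 146.5]
0.7449867793343401
```

To row units: -205 mm is -8.2, -164 mm is -6.56.

```bash
python3 steer.py '-1.64 0 0 0 1
-3.28 0 0 0 1
-4.92 0 0 0 1
-6.56 0 0 0 1
-8.2 0 0 0 1' >/dev/null; python3 steer.py '-1.6 0 0 0 1
-3.2 0 0 0 1
-4.8 0.04 0 0 1
-5.2 0.08 0 0 1
-5.2 0.08 0 0 1'
python3 - <<'E'
from h import *
i,im,d=cam('wrist');P=cloud(i,d);a=(P,d,im)
red=lambda q:(q[...,0]>70)&(q[...,1]<60)
sel(*a,150,50,500,330,8,18,"disc",red);sel(*a,150,50,500,330,37,46,"knob")
to(473,-345,60,1.571)
E
```

```text
t: 2.58
eef_pos: [472.9, -343.5, 262.7]
tcp_rot: [-3.141, -0.001, 1.571]
ft_force: [0.5, 0.0, -0.5]
opening: 1.003
grip_force: 0.0
disc 7633 z 12.8 ctr [ 474.1 -341.3] size [130.2 130.3] ang 10.57 box [[398.1000061035156, -289.20001220703125], [422.0, -417.29998779296875], [550.0999755859375, -393.3999938964844], [526.2000122070312, -265.29998779296875]] circ [ 473.8 -341.4]
knob 407 z 40.6 ctr [ 474.2 -341.6] size [26.6 26.5] ang 89.96 box [[460.8999938964844, -354.8999938964844], [487.5, -354.8999938964844], [487.5, -328.29998779296875], [460.8999938964844, -328.29998779296875]] circ [ 474.1 -341.3]
tool delta [ -3.4   0.4 202.8] turn 0.001
```

To row units: 40 mm is 1.6, 2 mm is 0.08.

```bash
python3 steer.py '0.08 0.04 1.6 0 1
0.08 0.04 3.2 0 1
0.08 0.04 4.8 0 1
0.08 0.04 6.4 0 1
0.08 0.04 7.8 0 1'>/dev/null; python3 steer.py '0 0 0.8 0 1
0 0 1.4 0 1
0 0 1.8 0 1
0 0 1.96 0 1
0 0 1.96 0 1'; python3 -c "
from h import *
to(474.1,-341.4,16,1.571)"
```

```text
t: 3.47
eef_pos: [473.7, -339.4, 19.4]
tcp_rot: [-3.141, -0.001, 1.573]
ft_force: [-0.6, -0.2, -0.0]
opening: 0.996
grip_force: 0.0
tool delta [-2.   0.4  3.4] turn 0.002
```

```bash
python3 steer.py '-0.08 0 0.12 0 1
-0.08 0 0.12 0 0.5
-0.08 0 0.12 0 0
-0.08 0 0.12 0 0
-0.08 0 0.12 0 0'>/dev/null; python3 steer.py '0 0 0 0 0
0 0 0 0 0
0 0 0 0 0
0 0 0 0 0'
```

```text
t: 4.22
eef_pos: [473.3, -342.7, 16.5]
tcp_rot: [3.142, -0.0, 1.572]
ft_force: [-0.2, -0.4, 1.0]
opening: 0.493
grip_force: 0.0
```

To row units: -60 mm is -2.4, -40 mm is -1.6.

```bash
python3 steer.py '0 0 0 0 0
0 0 0 0 0
0 0 0 0 0
0 0 0 0 0
0 0 0 0 0'; python3 steer.py '0 0 -0.32 0 0
0 0 -0.8 0 0
0 0 -1.6 0 0
0 0 -2.4 0 0
0 0 -2.4 0 0'
```

```text
t: 4.63
eef_pos: [473.2, -342.7, 16.4]
tcp_rot: [-3.142, -0.0, 1.572]
ft_force: [0.3, 0.4, -0.6]
opening: 0.289
grip_force: 30.0
t: 5.05
eef_pos: [474.6, -343.8, 80.7]
tcp_rot: [3.137, 0.004, 1.572]
ft_force: [-0.1, -0.7, -0.7]
opening: 0.289
grip_force: 30.0
```

To row units: 135 mm is 5.4, 100 mm is 4.

```bash
python3 steer.py '0.4 0.24 -1.6 0 0
1.2 0.8 -3 0 0
2.6 1.6 -3.4 0 0
4 2.4 -3.4 0 0
5.4 3.12 -3.4 0 0'; python3 steer.py '1.4 0.8 0 0 0
2.8 1.6 0 0 0
4.2 2.4 0 0 0
5.6 3.2 0 0 0
6.4 3.68 0 0 0';python3 steer.py '0.4 0.24 0 0 0
0.8 0.48 0 0 0
0.8 0.48 0 0 0
0.8 0.48 0 0 0'
python3 - <<'E'
from h import *
i,im,d=cam('wrist');P=cloud(i,d);cv2.imwrite('pics/w3.png',im[:,:,::-1]);np.savez('w3.npz',im=im,d=d,P=P)
to(666.5,-3.5,150,1.571)
E
```

```text
t: 5.47
eef_pos: [552.0, -206.4, 162.6]
tcp_rot: [3.139, 0.001, 1.571]
ft_force: [0.4, -0.7, -2.0]
opening: 0.289
grip_force: 30.0
t: 5.88
eef_pos: [644.1, -43.9, 161.3]
tcp_rot: [3.141, -0.001, 1.574]
ft_force: [-0.3, 0.3, -2.4]
opening: 0.286
grip_force: 30.0
t: 6.22
eef_pos: [654.6, -28.1, 161.3]
tcp_rot: [-3.141, 0.0, 1.572]
ft_force: [1.1, -0.4, -1.8]
opening: 0.289
grip_force: 30.0
tool delta [25.1 12.1 11.3] turn -0.0
```

View pics/w3.png

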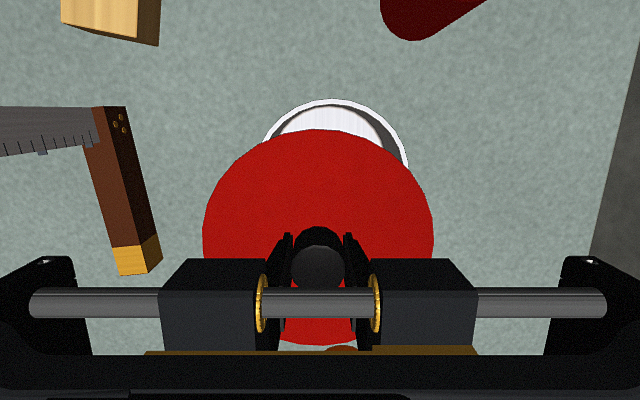

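The lid is held at (318,240), and the far edge of the pot's rim shows behind it at (335,105). Next I fit the lid disc's plane and centre, and the rim circle.

```bash
cat >> h.py <<'E'
from scipy.optimize import least_squares
def circ(q,r=None):
    c,r0=cv2.minEnclosingCircle(q[:,:2].astype(np.float32))
    f=least_squares(lambda x:np.hypot(q[:,0]-x[0],q[:,1]-x[1])-(r or x[2]),[*c,r0],loss="soft_l1");return f.x
def disc(P,d,im,zl,zh,box=(150,100,500,345)):
    m=np.zeros(d.shape,bool);m[box[1]:box[3],box[0]:box[2]]=1
    q=im.astype(int);m&=(q[...,0]>90)&(q[...,1]<70)&(P[...,2]>zl)&(P[...,2]<zh)
    p=P[m];c=p.mean(0);n=np.linalg.svd(p-c,full_matrices=False)[2][2];n*=np.sign(n[2])
    # outer edge by angle in top part
    cs,_=cv2.findContours(m.astype(np.uint8),cv2.RETR_EXTERNAL,cv2.CHAIN_APPROX_NONE);k=max(cs,key=cv2.contourArea)[:,0]
    k=k[k[:,1]<250];e=P[k[:,1],k[:,0]]
    print("disc z",np.median(p[:,2]).round(1),"n",n.round(4),"centre (r=66)",circ(e,66).round(1)[:2],"free",circ(e).round(1),len(e))
E
python3 - <<'E'
from h import *
z=np.load('w3.npz');P,d,im=z["P"],z["d"],z["im"]
disc(P,d,im,120,190)
m=np.zeros(d.shape,bool);m[80:170,240:430]=1;m&=(P[...,2]>77)&(P[...,2]<84)
p=P[m];rr=np.hypot(p[:,0]-666.5,p[:,1]+3.5);o=p[(rr>52)&(rr<64)];print("rim",len(o),np.median(o[:,2]),circ(o,58).round(1))
E
```

```text
disc z 157.6 n [-3.e-04  9.e-04  1.e+00] centre (r=66) [656.4 -28.5] free [656.5 -24.8  63.1] 489
rim 1091 80.55945005275916 [666.5  -4.   56.1]
```

```bash
python3 steer.py '0.48 0.24 0 0 0
0.92 0.44 0.4 0 0
0.92 0.44 1.2 0 0
0.92 0.44 2 0 0
0.92 0.44 2.4 0 0'; python3 steer.py '0 0 0 0 0
0 0 0 0 0
0 0 0 0 0'
python3 - <<'E'
from h import *
i,im,d=cam('wrist');P=cloud(i,d);disc(P,d,im,70,120)
to(665.5,-5,89.5,1.571)
E
```

```text
t: 6.68
eef_pos: [665.1, -4.0, 98.6]
tcp_rot: [-3.139, -0.0, 1.572]
ft_force: [-0.4, -0.0, -2.0]
opening: 0.29
grip_force: 30.0
t: 6.93
eef_pos: [666.5, -4.6, 102.3]
tcp_rot: [3.14, 0.0, 1.572]
ft_force: [-0.0, 0.8, -2.4]
opening: 0.285
grip_force: 30.0
disc z 98.7 n [-2.1e-03  6.0e-04  1.0e+00] centre (r=66) [668.3  -4.9] free [668.4  -1.6  63.4] 484
tool delta [-0.4 -1.1 13.1] turn 0.001
```

```bash
python3 steer.py '0 -0.04 0.16 0 0
0 -0.052 0.28 0 0
0 -0.052 0.36 0 0
0 -0.052 0.4 0 0
0 -0.052 0.4 0 0'; python3 steer.py '0 0 0.04 0 0
0 0 0.08 0 0
0 0 0.1 0 0
0 0 0.1 0 0'
```

```text
t: 7.4
eef_pos: [664.6, -4.5, 91.2]
tcp_rot: [-3.141, -0.0, 1.572]
ft_force: [0.1, -0.2, -2.3]
opening: 0.289
grip_force: 30.0
t: 7.73
eef_pos: [664.8, -4.5, 89.4]
tcp_rot: [3.141, -0.0, 1.572]
ft_force: [-1.1, -0.2, 3.9]
opening: 0.29
grip_force: 30.0
```

To row units: -120 mm is -4.8, -85 mm is -3.4.

```bash
python3 steer.py '0 0 0 0 0.6
0 0 0 0 0.6
0 0 0 0 0.6
0 0 0 0 0.6
0 0 0 0 0.6'; python3 steer.py '0 0 -0.2 0 0.6
0 0 -0.8 0 0.6
0 0 -1.8 0 0.6
0 0 -3.4 0 0.6
0 0 -4.8 0 0.6';python3 steer.py '-0.2 -0.8 0 0 0.6
-0.4 -2 0 0 0.6
-0.4 -2 0 0 0.6
-0.4 -2 0 0 0.6'
python3 - <<'E'
from h import *
i,im,d=cam('wrist');P=cloud(i,d);cv2.imwrite('pics/w4.png',im[:,:,::-1])
a=(P,d,im)
red=lambda q:(q[...,0]>70)&(q[...,1]<60)
p=sel(*a,280,40,620,330,75,95,"disc",red);c=p.mean(0);print(np.linalg.svd(p-c,full_matrices=False)[2][2])
sel(*a,280,40,620,330,108,118,"knob")
E
```

```text
t: 8.15
eef_pos: [664.7, -4.5, 88.9]
tcp_rot: [3.142, -0.0, 1.572]
ft_force: [0.5, -0.0, -0.3]
opening: 0.569
grip_force: 0.0
t: 8.57
eef_pos: [664.4, -4.5, 210.8]
tcp_rot: [-3.141, -0.0, 1.572]
ft_force: [0.1, 0.4, -0.0]
opening: 0.602
grip_force: 0.0
t: 8.9
eef_pos: [613.9, -14.7, 210.0]
tcp_rot: [3.141, 0.0, 1.571]
ft_force: [0.2, -0.6, 1.0]
opening: 0.6
grip_force: 0.0
disc 14638 z 85.8 ctr [666.8  -2.8] size [130.7 129.3] ang 8.65 box [[592.4000244140625, 51.29999923706055], [611.9000244140625, -76.5], [741.0999755859375, -56.900001525878906], [721.7000122070312, 71.0]] circ [666.9  -3.4]
[-1.71549636e-04  2.33349373e-04  9.99999958e-01]
knob 863 z 113.6 ctr [666.3  -3.1] size [26.8 26.7] ang 48.21 box [[647.4000244140625, -4.199999809265137], [667.2999877929688, -22.0], [685.2000122070312, -2.0], [665.2999877929688, 15.800000190734863]] circ [666.3  -3.4]
```

View pics/w4.png

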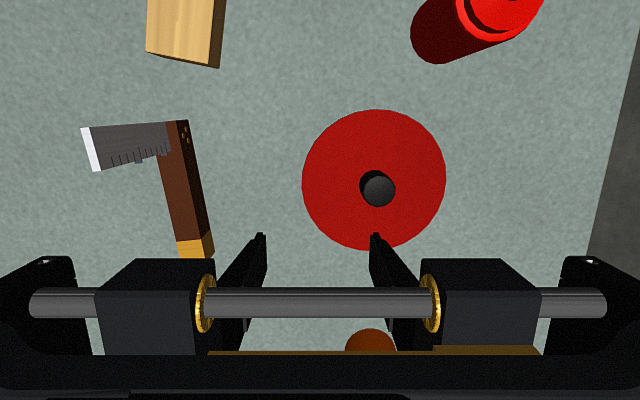

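The lid is seated level at (375,180), its disc top about 85 mm up and its axis within about 1 mm of the pot's. Now for the square at (190,190).

```bash
python3 steer.py '-0.16 -1.6 0 -0.3 0.6
-0.32 -3.2 0 -0.6 0.6
-0.48 -4.8 0 -1 0.6
-0.6 -5.92 0 -1.03 0.6
-0.6 -5.92 0 -1.03 0.6'>/dev/null; python3 steer.py '0 0 1.2 0 0.6
0 0 2.4 0 0.6
0 0 2.4 0 0.6
0 0 2.4 0 0.6'
python3 - <<'E'
from h import *
i,im,d=cam('wrist');P=cloud(i,d);a=(P,d,im);cv2.imwrite('pics/w5.png',im[:,:,::-1])
sel(*a,200,0,440,260,28,40,"stock");sel(*a,200,0,440,260,145,155,"bladetop")
to(465.3,-29.8,12,1.674)
E
```

```text
t: 9.7
eef_pos: [467.2, -29.7, 148.5]
tcp_rot: [-3.139, -0.001, 1.675]
ft_force: [-0.4, 0.2, 0.3]
opening: 0.597
grip_force: 0.0
stock 4234 z 34.8 ctr [465.  -19.5] size [ 28.  138.9] ang 5.94 box [[443.8999938964844, 48.20000076293945], [458.29998779296875, -90.0], [486.20001220703125, -87.0999984741211], [471.79998779296875, 51.099998474121094]] circ [465.2 -19. ]
bladetop 745 z 150.8 ctr [459.3  35. ] size [ 5.9 30.1] ang 6.28 box [[454.70001220703125, 49.599998474121094], [458.0, 19.700000762939453], [463.8999938964844, 20.399999618530273], [460.6000061035156, 50.20000076293945]] circ [459.2  35. ]
tool delta [  0.2  -2.4 137.5] turn 0.001
```

View pics/w5.png

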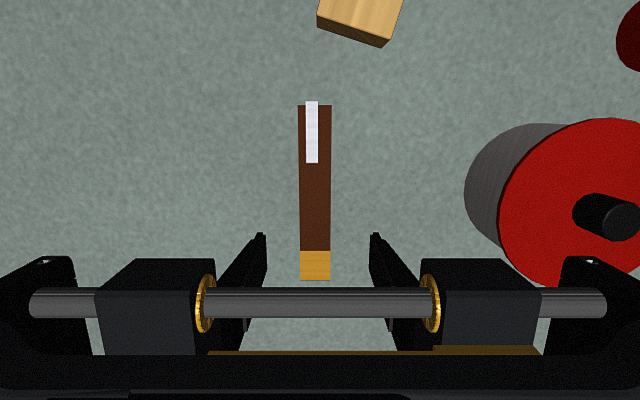

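The square sits between the fingers, with the blade at (312,130) and the brass end at (315,265), and it lies in line with the tool. Descending.

```bash
python3 steer.py '0 -0.04 1.52 0 0.6
0 -0.06 3.04 0 0.6
0 -0.06 4.24 0 0.6
0 -0.06 5.04 0 0.6
0 -0.06 5.36 0 0.6'; python3 steer.py '0 0 0.04 0 0.6
0 0 0.04 0 0.4
0 0 0.04 0 0.2
0 0 0.04 0 0.2
0 0 0.04 0 0.2';python3 steer.py '0 0 0 0 0.2
0 0 0 0 0
0 0 0 0 0
0 0 0 0 0
0 0 0 0 0'
```

```text
t: 10.17
eef_pos: [465.7, -29.9, 13.8]
tcp_rot: [-3.141, -0.0, 1.675]
ft_force: [-0.5, -0.4, 0.2]
opening: 0.602
grip_force: 0.0
t: 10.58
eef_pos: [465.8, -30.0, 15.1]
tcp_rot: [3.14, 0.001, 1.675]
ft_force: [1.0, 0.8, 0.2]
opening: 0.376
grip_force: 0.0
t: 11.0
eef_pos: [465.4, -29.9, 14.7]
tcp_rot: [3.141, 0.0, 1.675]
ft_force: [-2.4, -0.2, 8.9]
opening: 0.293
grip_force: 30.0
```

```bash
python3 steer.py '0 0 -0.2 0 0
0 0 -0.8 0 0
0 0 -2 0 0
0 0 -3.2 0 0
0 0 -3.2 0 0'; python3 -c "
from h import *
to(505,235,95,1.382)"
```

```text
t: 11.42
eef_pos: [466.8, -30.2, 98.3]
tcp_rot: [3.136, 0.002, 1.675]
ft_force: [0.9, 0.1, -1.9]
opening: 0.295
grip_force: 30.0
tool delta [259.8  65.5   3.2] turn 0.293
```

```bash
python3 steer.py '1.2 0.28 0 0.5 0
2.72 0.68 0 1 0
4.24 1.08 0 1.7 0
5.76 1.44 0 2.3 0
7.2 1.8 0 2.93 0'; python3 steer.py '0.8 0 0 0 0
1.6 0 0 0 0
2.4 0 0 0 0
2.6 0 0 0 0
2.6 0 0 0 0'; python3 steer.py '0 0 0 0 0
0 0 0 0 0
0 0 0 0 0'
python3 - <<'E'
from h import *
i,im,d=cam('wrist');P=cloud(i,d);cv2.imwrite('pics/w6.png',im[:,:,::-1]);np.savez('w6.npz',im=im,d=d,P=P)
to(505,235,95,1.382)
E
```

```text
t: 11.83
eef_pos: [490.8, 155.7, 93.6]
tcp_rot: [-3.141, 0.0, 1.379]
ft_force: [0.3, -0.7, -2.0]
opening: 0.294
grip_force: 30.0
t: 12.25
eef_pos: [503.1, 218.5, 93.4]
tcp_rot: [-3.141, 0.0, 1.384]
ft_force: [0.4, -1.2, -2.7]
opening: 0.295
grip_force: 30.0
t: 12.5
eef_pos: [503.4, 216.7, 93.9]
tcp_rot: [-3.141, 0.0, 1.381]
ft_force: [1.5, -0.3, -2.5]
opening: 0.292
grip_force: 30.0
tool delta [18.2 -1.9 -1. ] turn -0.001
```

View pics/w6.png

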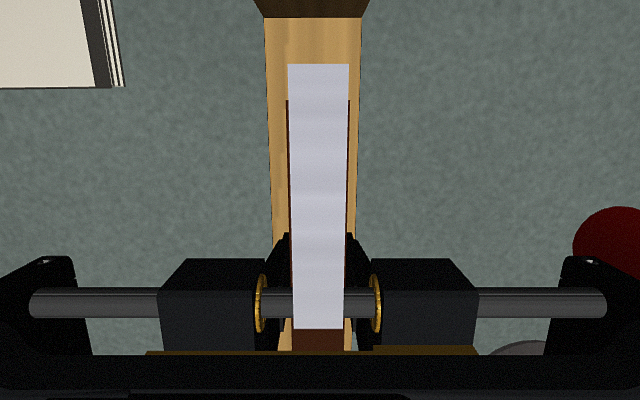

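The square hangs over the sill, with the blade top between (318,65) and (318,328). The post face starts at row 17 and the sill's edges are at columns 268 and 360. Next I measure the relative pose.

Run:
```python
from h import *
z=np.load('w6.npz');P,d,im=z["P"],z["d"],z["im"];a=(P,d,im)
p=sel(*a,240,0,400,240,36,45,"sill")
sel(*a,250,40,400,340,222,240,"bladetop")
sel(*a,250,40,400,340,105,125,"stocktop")
m=(np.arange(400)[:,None]<60)&(P[...,2]>52)&(P[...,2]<110)&(d>0)&(np.abs(np.arange(640)-315)<40);q=P[m];print("post",len(q),q.mean(0) if len(q) else "")
# sill edges
for u0 in(0,1):
    e=[]
    for v in range(25,225,5):
        k=np.where((abs(P[v,240:400,2]-40.7)<4))[0]
        if len(k): e.append(P[v,240+(k[0] if u0==0 else k[-1])])
    e=np.array(e);f=np.polyfit(e[:,1],e[:,0],1);print("edge",u0,f,np.polyval(f,344.4))
s=env.state();print(s["eef_pos"],s["tcp_rot"])
```

```text
sill 9352 z 40.8 ctr [513.1 274.2] size [144.7  60.2] ang 79.14 box [[469.8999938964844, 208.8000030517578], [529.0, 197.5], [556.2999877929688, 339.6000061035156], [497.20001220703125, 350.8999938964844]] circ [513.5 274.1]Traceback (most recent call last):
  File "<stdin>", line 4, in <module>
  File "h.py", line 21, in sel
    n,l,s,_=cv2.connectedComponentsWithStats(m.astype(np.uint8)); k=1+np.argmax(s[1:,4]); m=l==k
                                                                      ~~~~~~~~~^^^^^^^^^
    return _wrapfunc(a, 'argmax', axis=axis, out=out, **kwds)
    return bound(*args, **kwds)
ValueError: attempt to get argmax of an empty sequence
```

Run:
```python
from h import *
z=np.load('w6.npz');P,d,im=z["P"],z["d"],z["im"]
m=(P[...,2]>100)&(P[...,2]<130)&(d>0);m[:90]=0;m[230:]=0;m[:,:280]=0;m[:,360:]=0
q=P[m];print("stock",len(q), "z",np.median(q[:,2]) if len(q) else 0)
if len(q):print(cv2.minAreaRect(q[:,:2].astype(np.float32)),np.polyfit(q[:,1],q[:,2],1))
i,im,d=cam("scene");P=cloud(i,d);cv2.imwrite("pics/s7.png",cv2.resize(im[100:240,270:430,::-1],None,fx=4,fy=4,interpolation=cv2.INTER_CUBIC))
```

```text
stock 571 z 113.95926748823149
((514.6861572265625, 266.1723327636719), (59.86345291137695, 28.15277671813965), 79.06877899169922) [-1.50047458e-03  1.14374947e+02]
```

View pics/s7.png

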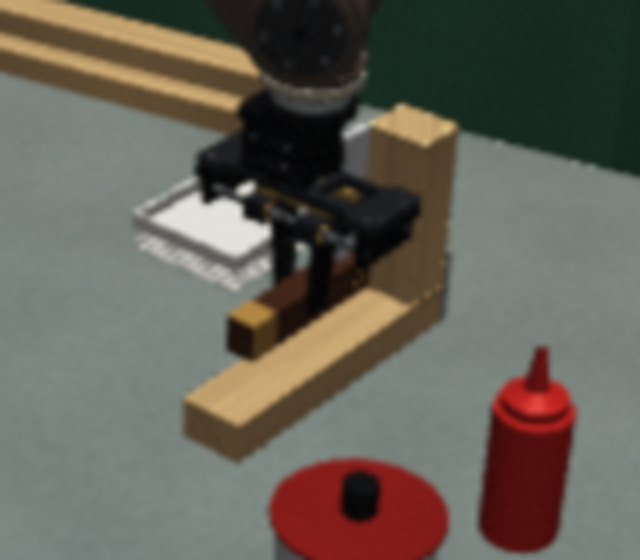

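```bash
python3 steer.py '0.8 -0.04 0.32 0 0
1.4 -0.12 0.72 0 0
1.68 -0.12 1.12 0 0
1.68 -0.12 1.36 0 0
1.68 -0.12 1.36 0 0'; python3 steer.py '0 0 0 0 0
0 0 0.06 0 0
0 0 0.12 0 0
0 0 0.12 0 0'; python3 -c "
from h import *
to(510.8,266.4,54.6,1.3815)"
```

```text
t: 13.02
eef_pos: [507.6, 258.9, 58.5]
tcp_rot: [-3.139, 0.001, 1.382]
ft_force: [0.2, -0.1, -2.4]
opening: 0.293
grip_force: 30.0
t: 13.35
eef_pos: [508.5, 259.1, 57.1]
tcp_rot: [3.141, -0.0, 1.381]
ft_force: [-0.5, 0.3, -2.4]
opening: 0.293
grip_force: 30.0
tool delta [7.6 0.9 2.5] turn -0.0
```

Still clear of the sill. I'll lower in small steps until it touches, then push forward.

To row units: 4 mm is 0.16, 3 mm is 0.12.

```bash
python3 steer.py '0.04 0 0.04 0 0
0.08 0 0.08 0 0
0.12 0 0.12 0 0
0.16 0 0.12 0 0
0.16 0 0.12 0 0'; python3 steer.py '0.02 0 0 0 0
0.04 0 0 0 0
0.06 0 0 0 0
0.08 0 0 0 0
0.08 0 0 0 0'
```

```text
t: 13.77
eef_pos: [509.4, 263.3, 54.7]
tcp_rot: [3.141, -0.0, 1.382]
ft_force: [-1.9, -4.8, 6.3]
opening: 0.289
grip_force: 30.0
t: 14.18
eef_pos: [509.8, 265.2, 54.7]
tcp_rot: [3.141, -0.0, 1.382]
ft_force: [-1.4, -4.1, 6.4]
opening: 0.293
grip_force: 30.0
```

To row units: 1 mm is 0.04, 1.5 mm is 0.06.

```bash
python3 steer.py '0.02 0 0 0 0
0.04 0 0 0 0
0.06 0 0 0 0
0.06 0 0 0 0'; python3 steer.py '0.02 0 0 0 0
0.04 0 0 0 0
0.04 0 0 0 0
0.04 0 0 0 0'
```

```text
t: 14.52
eef_pos: [509.9, 265.7, 54.7]
tcp_rot: [3.141, 0.001, 1.382]
ft_force: [-1.6, -10.9, 8.2]
opening: 0.293
grip_force: 30.0
t: 14.85
eef_pos: [509.9, 265.7, 54.7]
tcp_rot: [-3.141, 0.003, 1.382]
ft_force: [-0.8, -19.9, 10.6]
opening: 0.291
grip_force: 30.0
```

To row units: 0.5 mm is 0.02, -0.4 mm is -0.016.

```bash
python3 steer.py '-0.016 0 0.02 0 0
-0.016 0 0.02 0 0
-0.016 0 0.02 0 0
-0.016 0 0.02 0 0
-0.016 0 0.02 0 0'
python3 - <<'E'
from h import *
i,im,d=cam('wrist');P=cloud(i,d)
m=(P[...,2]>66)&(P[...,2]<85)&(d>0);m[:60]=0;m[230:]=0;m[:,:270]=0;m[:,370:]=0
q=P[m];print("stock",len(q),"z",np.median(q[:,2]),cv2.minAreaRect(q[:,:2].astype(np.float32)),"slope",np.polyfit(q[:,1],q[:,2],1)[0])
cv2.imwrite("pics/w8.png",im[:,:,::-1])
i,im,d=cam("scene");P=cloud(i,d)
cv2.imwrite("pics/s8.png",cv2.resize(im[100:240,270:430,::-1],None,fx=3,fy=3,interpolation=cv2.INTER_CUBIC))
a=cv2.imread("pics/s8.png");b=cv2.resize(cv2.imread("pics/w8.png"),(320,200));c=np.zeros((420,800,3),np.uint8);c[:,:480]=a;c[:200,480:]=b;cv2.imwrite("pics/c8.png",c)
s=env.state();print(s["ft_force"],s["qvel"].round(4),s["moment"])
E
```

```text
t: 15.27
eef_pos: [509.9, 265.8, 54.7]
tcp_rot: [3.141, 0.002, 1.382]
ft_force: [-3.3, -17.3, 15.1]
opening: 0.293
grip_force: 30.0
stock 571 z 74.72278793891024 ((522.0368041992188, 315.3369140625), (59.678680419921875, 43.988094329833984), 79.10736083984375) slope -0.02139425224604286
[ -3.19423612 -16.35797085  15.37655285] [ 0.0004 -0.0004 -0.0007  0.0011 -0.0008 -0.0005] [-2.95392464  0.52844146  0.0047377 ]
```

View pics/c8.png

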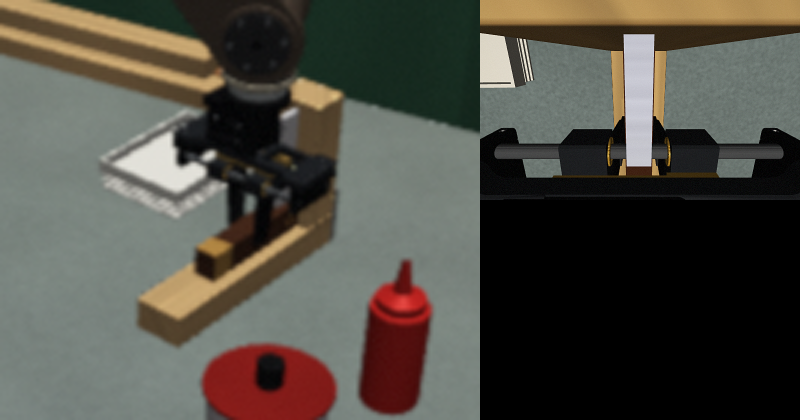

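The square lies in the corner, with its stock flat on the sill and the blade at the post. I'll re-check the tilt without the post's pixels.

Run:
```python
from h import *
i,im,d=cam('wrist');P=cloud(i,d)
m=(P[...,2]>68)&(P[...,2]<80)&(d>0);m[100:230,280:360]&=True;k=np.zeros_like(m);k[100:230,280:360]=1;m&=k&(P[...,1]<338)
q=P[m];r=cv2.minAreaRect(q[:,:2].astype(np.float32));print(len(q),np.median(q[:,2]),r,np.ptp(q[:,1]),"slope",np.polyfit(q[:,1],q[:,2],1)[0])
sel(P,d,im,240,60,400,230,36,45,"sill")
s=env.state();print(s["t"],s["ft_force"],s["eef_pos"],s["tcp_rot"])
```

```text
466 74.7901799062827 ((520.7286376953125, 313.37615966796875), (55.48253631591797, 28.222238540649414), 78.99075317382812) 54.4921629546792 slope -0.001617559775989799
sill 2919 z 40.8 ctr [496.7 313.4] size [72.3 13.2] ang 79.18 box [[483.5, 279.20001220703125], [496.3999938964844, 276.70001220703125], [510.0, 347.70001220703125], [497.1000061035156, 350.20001220703125]] circ [496.9 313.5]
15.4167 [ -3.41176233 -15.52296861  14.89104222] [509.89137151 265.74762352  54.67196302] [3.14144411e+00 2.08115500e-03 1.38225548e+00]
```

```bash
python3 steer.py '0 0 0 0 0
0 0 0 0 0
0 0 0 0 0
0 0 0 0 0
0 0 0 0 0'; python3 -c "
from h import *
print(env.job_done())"
```

```text
t: 15.83
eef_pos: [509.9, 265.8, 54.7]
tcp_rot: [3.141, 0.002, 1.382]
ft_force: [-3.1, -16.7, 15.2]
opening: 0.294
grip_force: 30.0
the job is handed in; nothing more can be done
None
```

I handed the job in at about 15.8 s (no verdict was returned): the lid measured level and seated on the pot and is let go, and the square is still gripped at 30 N in the frame's corner, with about 15 N down and 17 N towards the post at the wrist.

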